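Lower the draining stand one hole and hang up the tumblers

ROBOT

A 7-joint arm with a two-finger parallel gripper is mounted at the origin on the work surface. World frame = base frame: x ahead of the robot, y to its left, z up, the work surface at z = 0. Lengths are in m, angles in rad, forces in N, time in s.
With the tool pointing down it reaches from about 0.4 to 0.875 m from the base axis. Payload 19.3 kg.
Tool frame: the origin (TCP) lies midway between the tips of the shut fingers; the grasp point (between the pads) lies 19 mm behind it; z points along the fingers, y is the line along which they close (so a half turn about z gives the same grasp; the last joint's range is limited). The gripper opens to 85 mm and grips with 20 to 120 N. Pads are 22 mm wide; open, the fingers measure 114 mm over their backs; the gripper's body (76 mm by 85 mm) begins 54 mm behind the grasp point. The pads swing forward as they close: fully open they stand 13 mm farther back than shut.
Start: joints at [1.097, 0.521, -0.036, 1.599, 0.021, 1.021, -0.113], TCP at [0.246, -0.575, 0.231] pointing down, gripper open.
Joint ranges: [-2.91, 2.91], [-0.3, 2.13], [-1.5, 1.42], [0.17, 2.43], [-1.26, 4.41], [0.16, 1.93], [-2.52, 2.52]. Speed limits (rad/s): [1.89, 1.89, 2.39, 2.39, 3.01, 3.01, 3.01].

INTERFACE

Orientations are given as [roll, pitch, yaw] about the fixed x, y, z axes, in that order (R = Rz(yaw) Ry(pitch) Rx(roll)).
In Python, from workcell import telemetry, grab_frame, calibration, bot, outline_of, landmark_of gives the robot as it stands. The module is installed in compiled form; this text tells all that it offers.
- The arm moves only by the shell command python3 -m inch 'ROWS' [FORCE]. ROWS is JSON, a list of rows, each a list of 7 numbers: the shift along the tool's x, y, z in m, then the turn, a rotation vector about the tool's x, y, z in rad, then the closure, from 0 (fully open) to 1 (shut). A call has 1 to 5 rows; each row shifts and turns the commanded pose from where the row before left it, along the tool's axes as they then stand; what a row does not reach is not made up. A row lasts 1/10 s, in which the tool goes at most 50 mm and 8.59 degrees, less where a joint would pass 70% of its speed; a pose out of reach is approached as far as the arm can. A call is refused whole if a number of a shift passes 0.05 or a number of a turn 0.15, either way. A call with a gripper value outside its range is refused whole. The fingers move at their own pace and stop on an object; FORCE is the grip in N (left out, the last holds). Time passes only in rows, so rows that do not move let the fingers close. It gives the time, the measured TCP pose, the force, the opening and the grip force at its end, in the units of the state.
- telemetry.observe(): the state, without advancing time (a new reading comes with each control period).
- grab_frame(name): name is "scene" or "top"; returns the picture (400x640x3 uint8, red, green, blue); there is no depth.
- calibration(name): a dict with "fovy" (degrees; the focal length in pixels is half the picture's height over the tangent of half this angle, whatever the lens; pixels are square), "cx", "cy" (the principal point, pixels), "pose" (4x4, takes a point from camera to world coordinates). Camera axes: x right, y down, z forward; pixel columns grow to the right and rows downward; lengths in m; the calibration is good to about 2 mm. A picture is of the moment at which its call begins. calibration takes no time and is no camera call.
- bot.job_done(): hands the job in; it is judged then, once.
Trained networks look in the newest picture that a camera, given by its name, has taken for a name from the list of things; names that differ only in an ending like _2 or _b are one class to them, and where a whole thing is asked for, a point or a joint stands for the part that bears it (a point fixed in the world has none). Each returns a list of dicts, best first, with "score" (0 to 1); they miss things now and then, are a little off and sometimes report something else, mostly with a low value. They report only what shows in the picture. A call takes as long as a camera call. They do not tell look-alikes from the thing itself.
- outline_of(label, camera): "region" (400x640 bool, what is visible of it) and "rect" ([left, top, right, bottom] in pixels, round what is visible of it).
- landmark_of(label, camera): "xy" ([column, row] in pixels: a listed point, or the origin of a listed thing).
The state is a dict: "clock": time; "qpos": joint angles; "qd": joint speeds; "joint_efforts": joint torques, N m; "position": TCP position; "tool_rot": TCP orientation; "force": force on the tool from outside, world axes, zero at the start; "moment": the same for the moment, N m; "grip_width": finger opening in m; "finger_force": force on a finger pad.
Only numpy, scipy, OpenCV 4.12 (cv2) and the standard library are available. Lean on these libraries where they do the work, as an engineer would, in place of code of your own. Each camera call takes 0.05 s, during which the arm holds its last target. There are 200 camera calls.

TASK

Press the button on top of the draining stand's telescoping post and collapse the post by one hole, no farther, so that the button clicks back up. Then hang the two white tumblers mouth-down on the stand's two slanting pegs, one on each, pushed on until the peg's end touches the inside of the bottom, and let go. Leave everything else on the table where it stands.

Things in the scene. Friction and masses are not known exactly. Their poses are not given: they have to be found in the camera images.
- mast (a joint): how far the post has been collapsed, m: 0 as it starts, raised, growing as it goes straight down into its tube. Its cross-pin locks in slots at 0, 0.032 (the next hole) and 0.064, each with 3 to 4 mm of play up and down. Unlocked, the post stays where it is by friction: it takes about 9 N to push it down. It can be pushed on until the pin clicks, with the button let go, once it is between two holes.
- button (a joint): how far the button is pressed into the post's head, m: 0 is fully up (pin locked in a slot), 0.008 fully down (pin clear). Sprung: 2 N to start, 5.6 N fully down. Between holes the pin rubs inside the tube and the button stays down at about 0.0055; it pops up when the pin enters a slot.
- button_top (a point): centre of the top of the black round button, 24 mm across, on top of the upright post's grey head (34 mm square, its top 16 mm below the button's top when that is up), 224 mm above the table at the start. It is pressed straight down and goes down with the post. A steel crossbar 14 mm thick and 210 mm long carries the pegs, its centre line 39 mm below the unpressed button top.
- peg_1_tip (a point): The left (+y side) wooden peg of the stand, 18 mm thick with a round end; this point is the very end of the peg. The point's z axis points along the peg, out of its end: it leans 35 degrees from vertical towards the stand's front. The peg is 100 mm long and rises from the crossbar, 80 mm to the side of the post; it moves with the post.
- peg_2_tip (a point): The right (-y side) wooden peg of the stand, 18 mm thick with a round end; this point is the very end of the peg. The point's z axis points along the peg, out of its end: it leans 35 degrees from vertical towards the stand's front. The peg is 100 mm long and rises from the crossbar, 80 mm to the side of the post; it moves with the post.
- stand: the draining stand, heavy, does not shift. Origin: on the table under the post's axis; z up; its front, to which the pegs lean, is its -x, its left +y. Steel tray 14 mm high from x -120 to +40 mm, y +-100 mm; square aluminium tube 30 mm wide to 112 mm height, slots in its back (+x) face.
- cup_1: A straight-sided white ceramic tumbler without a handle, 54 mm across and 75 mm tall, about 140 g, standing mouth down on the table at the start. Origin: centre of its mouth (on the table at the start); z points to its closed end, so upwards. Wall 3 mm, so 48 mm across inside; 71 mm deep inside.
- cup_2: Another, like cup_1: a straight-sided white ceramic tumbler without a handle, 54 mm across and 75 mm tall, about 140 g, standing mouth down on the table at the start. Origin: centre of its mouth (on the table at the start); z points to its closed end, so upwards. Wall 3 mm, so 48 mm across inside; 71 mm deep inside.
- cup_1_floor (a point): centre of the inside of cup_1's bottom, 71 mm along its z from the mouth; the peg's end touches the bottom here or up to 15 mm to the side.
- cup_2_floor (a point): the same point of cup_2.
- grater: bystander: small stainless box grater, 50 x 42 mm, 109 mm tall, origin at its underside
- mill: bystander: dark wooden pepper mill, 52 mm across, 125 mm tall, origin at its underside
- bottle: bystander: sealed green glass bottle, 70 mm across, 240 mm tall, origin at its underside
- bowl: bystander: ceramic soup bowl, 130 mm across, 55 mm tall, origin at its underside
- jar: bystander: amber glass jar, 64 mm across, 100 mm tall, origin at its underside
- scoop: bystander: white plastic measuring scoop, 110 mm long (along its y), 26 mm tall, origin at its underside between cup and handle
There are look-alikes about, which are no part of the job. Leave any pink or red look-alike of the cup_1 alone. What is shaped like the cup_2 but brown or purple is not meant.

How it is judged:
By the outcome, as a careful person would: the job done as asked, in the order asked, and still so for the second after the job is handed in, with the robot touching nothing.
It also fails if it takes over 66 s, if anything falls off the work surface, if the arm or the gripper's body presses on something with over 40 N, if the wrist force passes 120 N, or if a joint passes its speed limit or range.

## Working session

There is one attempt and no reset: what is moved stays moved. The work goes in short steps, Python scripts to look and compute and a shell command to move; the robot and the scene stay as the last step left them, time stands still between calls to the robot, and variables do not carry over. Pictures are saved under pics/ and viewed, at most 10 in all, crops included, and the job is handed in when it is done.

```bash
mkdir -p pics; cat > h.py <<'E'
import numpy as np, cv2
from scipy.spatial.transform import Rotation as R
from workcell import telemetry, grab_frame, calibration, bot, outline_of, landmark_of
def cam(n):
    c=calibration(n); f=200/np.tan(np.radians(c["fovy"])/2); return f,c["cx"],c["cy"],np.array(c["pose"])
def ray(n,xy):
    f,cx,cy,P=cam(n); d=P[:3,:3]@np.array([(xy[0]-cx)/f,(xy[1]-cy)/f,1]); return P[:3,3],d
def atz(n,xy,z):
    o,d=ray(n,xy); return o+d*(z-o[2])/d[2]
def proj(n,p):
    f,cx,cy,P=cam(n); q=P[:3,:3].T@(np.array(p)-P[:3,3]); return [cx+f*q[0]/q[2],cy+f*q[1]/q[2]]
def tri(a,b):
    (o1,d1),(o2,d2)=ray("scene",a),ray("top",b)
    s=np.linalg.lstsq(np.c_[d1,-d2],o2-o1,rcond=None)[0]
    p,q=o1+d1*s[0],o2+d2*s[1]; return (p+q)/2,np.linalg.norm(p-q)
def save(n,im): cv2.imwrite("pics/"+n,cv2.cvtColor(im,cv2.COLOR_RGB2BGR))
E
python3 - <<'E'
from h import *
np.set_printoptions(precision=4,suppress=True)
for n in("scene","top"):
    save(n+"0.png",grab_frame(n)); print(n,calibration(n))
    for l in("button_top","peg_1_tip","cup_1","stand"):
        for d in landmark_of(l,n)[:8]: print(n,l,np.round(d["xy"],1),round(d["score"],2))
s=telemetry.observe(); print({k:np.round(v,3) for k,v in s.items()})
E
```

```text
scene {'fovy': 49.24729589324399, 'cx': 318.2284266537585, 'cy': 196.72225078564037, 'pose': array([[-0.8415,  0.4321, -0.3244,  0.9191],
       [ 0.5399,  0.6508, -0.5338,  0.6266],
       [-0.0195, -0.6243, -0.7809,  1.0524],
       [ 0.    ,  0.    ,  0.    ,  1.    ]])}
scene button_top [281.8 199.8] 0.56
scene peg_1_tip [310.9 210.9] 0.93
scene cup_1 [278.3 160.6] 0.75
scene cup_1 [282.4 198.9] 0.74
scene cup_1 [405.5 303.3] 0.73
scene cup_1 [249.3 164.6] 0.68
scene cup_1 [427.  257.5] 0.63
scene cup_1 [394.8 271.5] 0.62
scene stand [289.5 251.1] 0.8
top {'fovy': 42.07336950014373, 'cx': 328.07534119836544, 'cy': 201.2221123822893, 'pose': array([[ 0.0046, -0.9978,  0.0668,  0.4808],
       [-1.    , -0.0051, -0.0072,  0.0001],
       [ 0.0075, -0.0668, -0.9977,  1.2803],
       [ 0.    ,  0.    ,  0.    ,  1.    ]])}
top button_top [313.4 147.6] 0.63
top peg_1_tip [266.4 161.9] 0.61
top cup_1 [190.4 231.3] 0.83
top cup_1 [229.1 249.5] 0.81
top cup_1 [217.8 292.2] 0.79
top cup_1 [458.9 188.3] 0.72
top cup_1 [439.4 224. ] 0.69
top cup_1 [404.6 198.6] 0.68
top stand [314.9 159.5] 0.81
{'clock': np.float64(0.5), 'qpos': array([ 1.097,  0.521, -0.036,  1.6  ,  0.021,  1.021, -0.113]), 'qd': array([-0.001, -0.001, -0.001, -0.   ,  0.001,  0.001, -0.   ]), 'joint_efforts': array([ -0.002, -92.628,   1.977, -37.005,   0.018,   0.002,   0.   ]), 'position': array([ 0.246, -0.575,  0.231]), 'tool_rot': array([-3.142,  0.   ,  0.404]), 'force': array([0.934, 0.072, 0.624]), 'moment': array([ 0.005,  0.047, -0.017]), 'finger_force': np.float64(0.0), 'grip_width': np.float64(0.085)}
```

View pics/scene0.png

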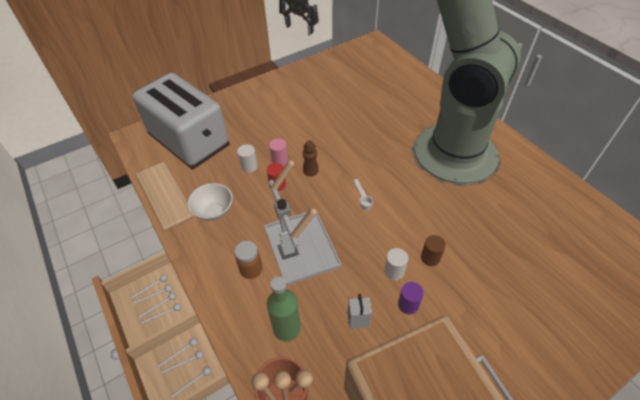

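View pics/top0.png

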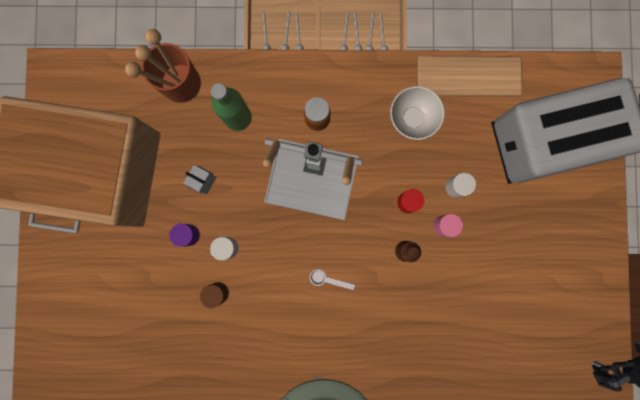

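The white tumblers are at scene (396,264) / top (222,249), and at scene (247,158) / top (461,185). The look-alikes are brown, purple, pink and red, so the two white ones are meant. The button is at scene (282,200) / top (313,149), and the pegs lean towards the robot.

```bash
python3 - <<'E'
from h import *
np.set_printoptions(precision=4,suppress=True)
pts={}
for l in("button_top","peg_1_tip","peg_2_tip","cup_1_floor","stand","bowl","mill","grater","jar","bottle"):
    for n in("scene","top"):
        if l=="button_top": grab_frame(n)
        for d in landmark_of(l,n)[:7]:
            if d["score"]>.3: pts.setdefault((l,n),[]).append(d["xy"]); print(l,n,np.round(d["xy"],1),round(d["score"],2))
for l in("button_top","peg_1_tip","cup_1_floor","stand","bowl","mill","grater","jar","bottle"):
    for a in pts.get((l,"scene"),[]):
        for b in pts.get((l,"top"),[]):
            p,e=tri(a,b)
            if e<.012: print(l,np.round(a),np.round(b),p,round(e,4))
print("cup A",tri([394.8,271.5],[229.1,249.5]),atz("top",[229.1,249.5],0),atz("scene",[394.8,271.5],0))
print("cup B",tri([249.3,164.6],[458.9,188.3]),atz("top",[458.9,188.3],0),atz("scene",[249.3,164.6],0))
print("btn",tri([281.8,199.8],[313.4,147.6]),atz("top",[313.4,147.6],.224),atz("scene",[281.8,199.8],.224))
print("stand",tri([289.5,251.1],[314.9,159.5]))
# cup tops (disc centers) from white threshold
im=grab_frame("top"); 
a=im[120:260,170:500]; b=im[120:210,250:370]
s=grab_frame("scene")
out=np.vstack([cv2.resize(b,(720,540))]); save("c1.png",out)
c=np.hstack([cv2.resize(s[240:300,370:450],(400,300)),cv2.resize(s[135:195,225:305],(400,300))])
c2=np.hstack([cv2.resize(im[215:275,190:270],(400,300)),cv2.resize(im[155:215,420:500],(400,300))])
save("c2.png",np.vstack([c,c2]))
E
```

```text
button_top scene [283.2 200.2] 0.43
button_top top [314.6 147.2] 0.66
peg_1_tip scene [313.7 210.4] 0.85
peg_1_tip top [266.  163.3] 0.75
peg_1_tip top [347.  180.1] 0.45
peg_2_tip top [346.1 181.9] 0.57
peg_2_tip top [228.6 249.1] 0.57
peg_2_tip top [235.2 117. ] 0.43
cup_1_floor scene [275.9 143.8] 0.83
cup_1_floor scene [245.2 153.4] 0.75
cup_1_floor scene [272.7 171. ] 0.69
cup_1_floor top [412.9 202.8] 0.9
cup_1_floor top [460.9 184.5] 0.78
cup_1_floor top [451.4 226.9] 0.76
stand scene [289.6 251.3] 0.86
stand top [315.5 162. ] 0.85
bowl scene [287.7 325.9] 0.74
bowl scene [213.6 212.4] 0.67
bowl top [414.3 117.4] 0.72
bowl top [332.3 279.2] 0.35
mill scene [310.3 169.1] 0.74
mill top [406.  248.1] 0.95
grater scene [356.8 317.2] 0.88
grater top [202.1 181.4] 0.58
jar scene [251.5 271. ] 0.86
jar top [314.7 117.1] 0.82
bottle scene [288.3 327.2] 0.77
bottle scene [288.8 251.3] 0.66
bottle top [237.9 117.1] 0.75
bottle top [201.8 180.2] 0.39
button_top [283. 200.] [315. 147.] [0.6572 0.0232 0.2294] 0.0101
peg_1_tip [314. 210.] [266. 163.] [0.6223 0.1154 0.2648] 0.0014
cup_1_floo
[... 502 characters left out ...]
 0.0114] 0.0074
grater [357. 317.] [202. 181.] [0.6143 0.2963 0.0181] 0.0052
jar [252. 271.] [315. 117.] [0.775  0.0257 0.0027] 0.0023
bottle [288. 327.] [238. 117.] [0.7722 0.2171 0.0046] 0.0053
bottle [289. 251.] [238. 117.] [0.7187 0.1726 0.2537] 0.0038
cup A (array([ 0.4456,  0.2353, -0.0105]), np.float64(0.0025307473688959453)) [0.4469 0.2326 0.    ] [0.4492 0.2399 0.    ]
cup B (array([ 0.5993, -0.3321,  0.0012]), np.float64(0.002140485223761324)) [ 0.6003 -0.333   0.    ] [ 0.5981 -0.3324  0.    ]
btn (array([0.6582, 0.0241, 0.2322]), np.float64(0.00466710932684857)) [0.6616 0.023  0.224 ] [0.6537 0.0196 0.224 ]
stand (array([0.6629, 0.0278, 0.0085]), np.float64(0.014291237879839273))
```

View pics/c1.png

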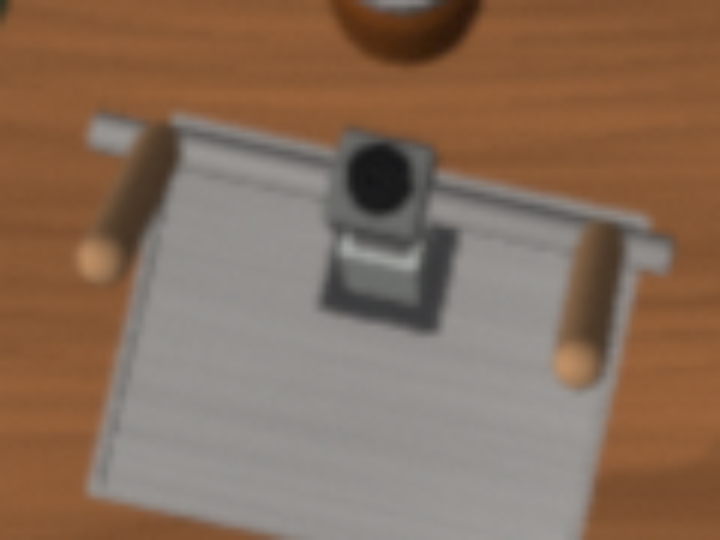

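View pics/c2.png

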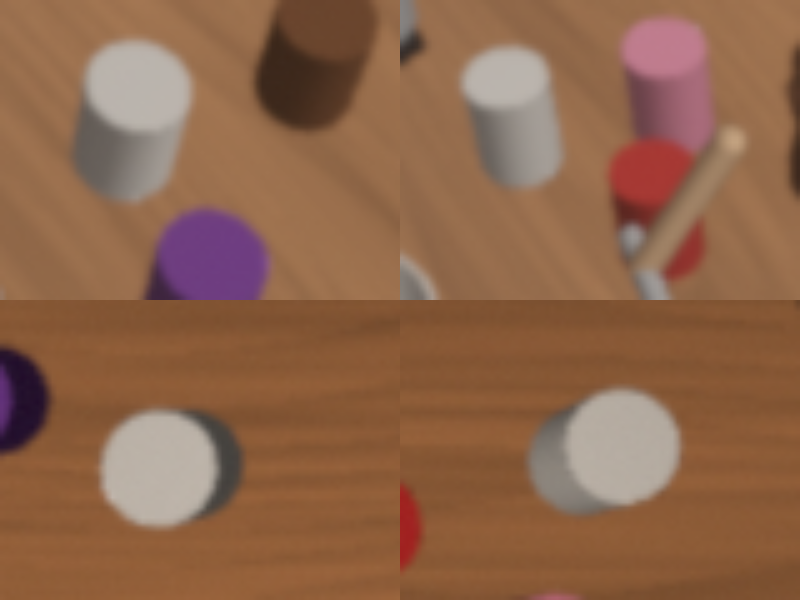

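Crop 2 confirms it: the two white tumblers stand alone, mouth down, with the pink, red, purple and brown ones clearly apart. Crop 1 gives the crossbar ends, (265,141.7) and (362,162), from which I get the stand's yaw.

```bash
cat >> h.py <<'E'
def need(pos,yaw=None,tilt=0.):
    """tool-frame shift & rotvec from present pose to pos / (down, yaw, tilted by tilt about tool y)"""
    s=telemetry.observe(); r=R.from_euler('xyz',s["tool_rot"]); p=np.array(s["position"])
    t=R.from_euler('xyz',[np.pi,0,yaw])*R.from_rotvec([0,tilt,0]) if yaw is not None else r
    print("at",p.round(4),np.round(s["tool_rot"],3),"F",np.round(s["force"],1),"w",round(float(s["grip_width"]),4),"t",round(float(s["clock"]),2))
    print(" turn",(r.inv()*t).as_rotvec().round(3)," shift now",r.inv().apply(pos-p).round(4)," shift after turn",t.inv().apply(pos-p).round(4))
E
python3 - <<'E'
from h import *
np.set_printoptions(precision=4,suppress=True)
for n,s,t,z in(("A",[397.6,257.6],[222,248.6],.075),("B",[246.2,150.4],[464.4,184.4],.075),("btn",[282,204],[313.3,149.7],.224),("peg1",[313.2,210.8],[266.7,163],.26),("peg2",[290,164],[346,180.3],.26)):
    print(n,tri(s,t),atz("scene",s,z),atz("top",t,z))
a,b=atz("top",[265,141.7],.185),atz("top",[362,162],.185); d=a-b; print("bar",a,b,np.linalg.norm(d),"yaw",np.arctan2(-d[0],d[1]),(a+b)/2)
need([.659,.024,.33],-.206)
E
```

```text
A (array([0.4498, 0.2372, 0.0697]), np.float64(0.0023860000200604807)) [0.4513 0.24   0.075 ] [0.4508 0.2354 0.075 ]
B (array([ 0.6017, -0.3262,  0.0736]), np.float64(0.002227218459791799)) [ 0.6013 -0.3241  0.075 ] [ 0.6025 -0.3265  0.075 ]
btn (array([0.6578, 0.024 , 0.2151]), np.float64(0.0021779208295880847)) [0.6597 0.031  0.224 ] [0.6572 0.0232 0.224 ]
peg1 (array([0.6232, 0.1143, 0.2627]), np.float64(0.001527667846337447)) [0.6215 0.1131 0.26  ] [0.6242 0.1142 0.26  ]
peg2 (array([ 0.5911, -0.0427,  0.2579]), np.float64(0.0005080729912836964)) [ 0.5922 -0.0411  0.26  ] [ 0.5907 -0.0425  0.26  ]
bar [0.6803 0.1268 0.185 ] [ 0.638  -0.0795  0.185 ] 0.21056013491293557 yaw -0.2022271801813601 [0.6591 0.0237 0.185 ]
at [ 0.2456 -0.5747  0.2313] [-3.142 -0.     0.404] F [-1.   0.3  0.5] w 0.0856 t 1.7
 turn [-0.   -0.    0.61]  shift now [ 0.6154 -0.3882 -0.0987]  shift after turn [ 0.2822 -0.6706 -0.0987]
```

```bash
python3 -m inch '[[0,0,-0.025,0,0,0.12,1],[0,0,-0.025,0,0,0.12,1],[0,0,-0.025,0,0,0.12,1],[0,0,-0.025,0,0,0.12,1],[0,0,0,0,0,0.12,1]]'
python3 -m inch '[[0.016,-0.038,0,0,0,0,1],[0.016,-0.038,0,0,0,0,1],[0.016,-0.038,0,0,0,0,1],[0.016,-0.038,0,0,0,0,1],[0.016,-0.038,0,0,0,0,1]]'
python3 -m inch '[[0.016,-0.038,0,0,0,0,1],[0.016,-0.038,0,0,0,0,1],[0.016,-0.038,0,0,0,0,1],[0.016,-0.038,0,0,0,0,1],[0.016,-0.038,0,0,0,0,1]]'
python3 -m inch '[[0.016,-0.038,0,0,0,0,1],[0.016,-0.038,0,0,0,0,1],[0.016,-0.038,0,0,0,0,1],[0.016,-0.038,0,0,0,0,1],[0,0,0,0,0,0,1]]'
python3 -c "
from h import *
need([.659,.0237,.245],-.202)"
```

```text
clock: 2.2
position: [0.246, -0.5757, 0.3347]
tool_rot: [3.138, -0.003, -0.201]
force: [0.7, 0.7, -0.2]
grip_width: 0.0122
finger_force: 0.0
clock: 2.7
position: [0.3618, -0.4025, 0.3314]
tool_rot: [3.141, -0.0, -0.196]
force: [0.7, -0.2, -0.4]
grip_width: 0.0002
finger_force: 0.0
clock: 3.2
position: [0.4773, -0.2317, 0.3315]
tool_rot: [3.141, -0.0, -0.196]
force: [0.5, -0.1, 0.3]
grip_width: 0.0001
finger_force: 0.0
clock: 3.7
position: [0.5711, -0.091, 0.3308]
tool_rot: [-3.139, 0.0, -0.19]
force: [-0.3, -0.5, 0.3]
grip_width: -0.0001
finger_force: 0.0
at [ 0.5711 -0.091   0.3308] [-3.139  0.    -0.19 ] F [-0.3 -0.5  0.3] w -0.0001 t 3.7
 turn [-0.002  0.     0.012]  shift now [ 0.0647 -0.129   0.0861]  shift after turn [ 0.0631 -0.13    0.0858]
```

```bash
python3 -m inch '[[0.016,-0.032,0,0,0,0.012,1],[0.016,-0.032,0,0,0,0,1],[0.016,-0.032,0,0,0,0,1],[0.016,-0.032,0,0,0,0,1],[0,0,0,0,0,0,1]]'
python3 -m inch '[[0,0,0.03,0,0,0,1],[0,0,0.03,0,0,0,1],[0,0,0.02,0,0,0,1],[0,0,0,0,0,0,1]]'
python3 - <<'E'
from h import *
need([.659,.0237,.245],-.202)
a=grab_frame("scene"); b=grab_frame("top")
save("p1.png",np.hstack([cv2.resize(a[150:250,230:330],(400,400),interpolation=cv2.INTER_CUBIC),cv2.resize(b[100:200,265:365],(400,400),interpolation=cv2.INTER_CUBIC)]))
E
```

```text
clock: 4.2
position: [0.6591, 0.0203, 0.3303]
tool_rot: [-3.14, 0.001, -0.203]
force: [-0.3, 0.6, -1.2]
grip_width: 0.0002
finger_force: 0.0
clock: 4.6
position: [0.6564, 0.0149, 0.2488]
tool_rot: [3.14, 0.004, -0.209]
force: [0.4, 0.2, -0.0]
grip_width: 0.0004
finger_force: 0.0
at [0.6564 0.0149 0.2488] [ 3.14   0.004 -0.209] F [ 0.4  0.2 -0. ] w 0.0004 t 4.6
 turn [ 0.001  0.004 -0.007]  shift now [ 0.0008 -0.0091  0.0038]  shift after turn [ 0.0008 -0.0091  0.0038]
```

View pics/p1.png

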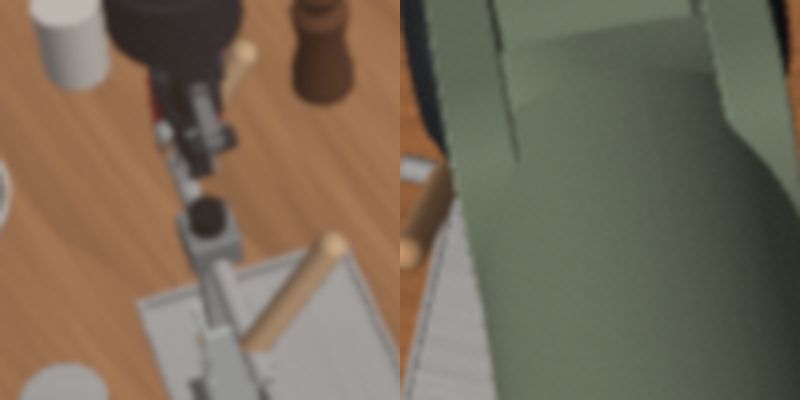

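The picture shows the closed fingers (scene about 279,194) just above and behind the button (scene about 282,204). They sit 9 mm towards -y, which matches the measured pose, so I correct that and come down.

```bash
python3 -m inch '[[0,-0.009,0,0,0.004,-0.005,1],[0,0,0.005,0,0,0,1],[0,0,0.005,0,0,0,1],[0,0,0,0,0,0,1]]'
python3 -c "
from h import *
print(proj('scene',[.6564,.0149,.2488]),proj('scene',[.659,.0237,.224]))
need([.659,.0237,.224],-.202)"
```

```text
clock: 5.1
position: [0.6593, 0.0244, 0.2407]
tool_rot: [3.141, -0.003, -0.203]
force: [-0.4, -0.9, 0.4]
grip_width: 0.0004
finger_force: 0.0
[np.float64(278.9625965938919), np.float64(192.55883452035872)] [np.float64(280.7406881755474), np.float64(201.86778188900692)]
at [0.6593 0.0244 0.2407] [ 3.141e+00 -3.000e-03 -2.030e-01] F [-0.4 -0.9  0.4] w 0.0004 t 5.1
 turn [ 0.    -0.003 -0.001]  shift now [-0.0002  0.0008  0.0167]  shift after turn [-0.0002  0.0008  0.0167]
```

```bash
python3 -m inch '[[0,0,0.006,0,0,0,1],[0,0,0.006,0,0,0,1],[0,0,0,0,0,0,1]]'
python3 -m inch '[[0,0,0.003,0,0,0,1],[0,0,0.003,0,0,0,1],[0,0,0,0,0,0,1]]'
python3 -m inch '[[0,0,0.003,0,0,0,1],[0,0,0.003,0,0,0,1],[0,0,0,0,0,0,1]]'
```

```text
clock: 5.4
position: [0.6592, 0.0243, 0.2282]
tool_rot: [3.141, -0.003, -0.203]
force: [-0.4, 0.1, 0.2]
grip_width: -0.0003
finger_force: 0.0
clock: 5.7
position: [0.6598, 0.0244, 0.2231]
tool_rot: [-3.142, -0.004, -0.203]
force: [-0.7, 0.4, 2.5]
grip_width: -0.0003
finger_force: 1.1
clock: 6.0
position: [0.6598, 0.0244, 0.2172]
tool_rot: [-3.142, -0.004, -0.203]
force: [-0.5, -0.5, 5.8]
grip_width: 0.0001
finger_force: 2.5
```

```bash
python3 -m inch '[[0,0,0.004,0,0,0,1],[0,0,0.004,0,0,0,1],[0,0,0.004,0,0,0,1],[0,0,0.004,0,0,0,1],[0,0,0,0,0,0,1]]'
python3 -m inch '[[0,0,0.004,0,0,0,1],[0,0,0.004,0,0,0,1],[0,0,0,0,0,0,1]]'
```

```text
clock: 6.5
position: [0.6598, 0.0244, 0.2012]
tool_rot: [-3.142, -0.004, -0.203]
force: [-1.1, -0.2, 5.4]
grip_width: -0.0001
finger_force: 2.7
clock: 6.8
position: [0.6599, 0.0244, 0.1933]
tool_rot: [-3.142, -0.004, -0.203]
force: [-0.1, 1.5, 4.7]
grip_width: -0.0003
finger_force: 2.7
```

```bash
python3 -m inch '[[0,0,0.004,0,0,0,1],[0,0,0.002,0,0,0,1],[0,0,0.002,0,0,0,1],[0,0,0,0,0,0,1]]'
python3 -m inch '[[0,0,-0.0035,0,0,0,1],[0,0,0,0,0,0,1]]'
python3 -m inch '[[0,0,-0.003,0,0,0,1],[0,0,0,0,0,0,1]]'
```

```text
clock: 7.2
position: [0.6599, 0.0244, 0.1854]
tool_rot: [-3.142, -0.004, -0.203]
force: [-1.8, -1.3, 5.8]
grip_width: -0.0
finger_force: 2.7
clock: 7.4
position: [0.6599, 0.0244, 0.1893]
tool_rot: [-3.142, -0.004, -0.203]
force: [-1.0, -1.1, 2.9]
grip_width: 0.0003
finger_force: 1.8
clock: 7.6
position: [0.6598, 0.0244, 0.1922]
tool_rot: [-3.142, -0.004, -0.203]
force: [-0.8, 0.6, 2.9]
grip_width: 0.0001
finger_force: 1.2
```

The button followed the tip up to 0.192 m (only about 1 mm pressed, 2.9 N), so the pin is in the 0.032 slot. Now I back off and check it with the camera.

```bash
python3 -m inch '[[0,0,-0.003,0,0,0,1],[0,0,-0.03,0,0,0,1],[0,0,-0.04,0,0,0,1],[0,0,-0.04,0,0,0,1]]'
python3 -m inch '[[0,0.045,-0.01,0,0,0,0],[0,0.045,0,0,0,0,0],[0,0.045,0,0,0,0,0],[0,0.045,0,0,0,0,0],[0,0.045,0,0,0,0,0]]'
python3 - <<'E'
from h import *
a=grab_frame("scene"); b=grab_frame("top")
d=landmark_of("button_top","scene"); e=landmark_of("button_top","top")
for x in d: print(x, atz("scene",x["xy"],.193))
for x in e: print(x, atz("top",x["xy"],.193))
print(proj("scene",[.6595,.0242,.193]),proj("scene",[.6595,.0242,.188]))
save("p2.png",cv2.resize(a[150:300,210:360],(600,600),interpolation=cv2.INTER_CUBIC))
need([.602,-.326,.16],-.202)
E
```

```text
clock: 8.0
position: [0.6589, 0.0245, 0.3059]
tool_rot: [3.141, -0.003, -0.203]
force: [0.2, 0.2, -0.0]
grip_width: -0.0001
finger_force: 0.0
clock: 8.5
position: [0.6132, -0.1975, 0.3148]
tool_rot: [-3.142, -0.004, -0.203]
force: [0.8, -0.7, 0.2]
grip_width: 0.0723
finger_force: 0.0
{'xy': [281.8, 206.4], 'score': 0.52} [0.65413661 0.01503362 0.193     ]
{'xy': [317.1, 149.6], 'score': 0.65} [0.66265559 0.01585876 0.193     ]
[np.float64(281.75228370979335), np.float64(209.81599960681146)] [np.float64(281.9234196000161), np.float64(211.02903396355137)]
at [ 0.6135 -0.1968  0.3146] [-3.142 -0.004 -0.205] F [-0.5  1.  -0.4] w 0.0854 t 8.7
 turn [-0.    -0.004 -0.003]  shift now [0.0145 0.1289 0.1547]  shift after turn [0.0146 0.1289 0.1546]
```

View pics/p2.png

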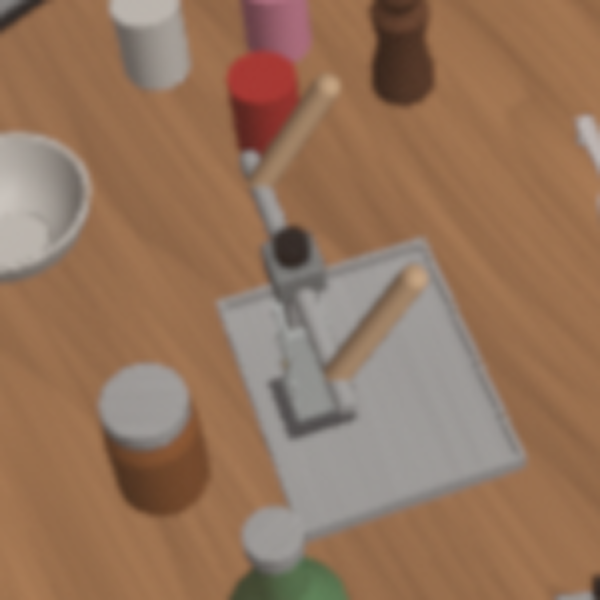

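The crop shows the post one notch lower, with the button standing proud at scene (283,211). Next I go for the right tumbler.

```bash
python3 -m inch '[[0.004,0.043,0,0,0,0,0],[0.005,0.043,0.02,0,0,0,0],[0.005,0.043,0.035,0,0,0,0],[0,0,0.045,0,0,0,0],[0,0,0.045,0,0,0,0]]'
python3 -m inch '[[0,0,0.01,0,0,0,0],[0,0,0,0,0,0,0]]'
python3 -c "
from h import *
need([.602,-.326,.03],-.202)"
```

```text
clock: 9.2
position: [0.6028, -0.3205, 0.172]
tool_rot: [-3.141, -0.005, -0.203]
force: [1.1, -0.3, -0.5]
grip_width: 0.0851
finger_force: 0.0
clock: 9.4
position: [0.6027, -0.3193, 0.1627]
tool_rot: [-3.141, -0.002, -0.202]
force: [-0.2, -0.5, 0.9]
grip_width: 0.0854
finger_force: 0.0
at [ 0.6027 -0.3193  0.1627] [-3.141e+00 -2.000e-03 -2.020e-01] F [-0.2 -0.5  0.9] w 0.0854 t 9.4
 turn [-0.001 -0.002  0.   ]  shift now [0.0004 0.0069 0.1327]  shift after turn [0.0006 0.0067 0.1327]
```

```bash
python3 -m inch '[[0,0.007,0.033,0,0,0,0],[0,0,0.035,0,0,0,0],[0,0,0.035,0,0,0,0],[0,0,0.03,0,0,0,0],[0,0,0,0,0,0,0]]'
python3 -m inch '[[0,0,0,0,0,0,1],[0,0,0,0,0,0,1],[0,0,0,0,0,0,1],[0,0,0,0,0,0,1],[0,0,0,0,0,0,1]]' 35
python3 -c "
from h import *
need([.602,-.326,.03],-.202)"
```

```text
clock: 9.9
position: [0.6016, -0.3267, 0.0293]
tool_rot: [-3.141, -0.002, -0.202]
force: [-0.8, 0.4, 0.9]
grip_width: 0.0853
finger_force: 0.0
clock: 10.4
position: [0.6034, -0.328, 0.0334]
tool_rot: [3.141, -0.008, -0.203]
force: [-1.3, 2.9, 11.9]
grip_width: 0.0525
finger_force: 34.5
at [ 0.6034 -0.328   0.0334] [ 3.141 -0.008 -0.203] F [-1.3  2.9 11.9] w 0.0525 t 10.4
 turn [ 0.    -0.008 -0.001]  shift now [-0.0018 -0.0017  0.0034]  shift after turn [-0.0018 -0.0017  0.0034]
```

```bash
python3 -m inch '[[0,0,-0.02,0,0,0,1],[0,0,-0.04,0,0,0,1],[0,0,-0.045,0,0,0,1],[0,0,-0.045,0,0,0,1],[0,0,-0.045,0,0,0,1]]'
python3 -m inch '[[0,0,-0.045,0,0,0,1],[0,0,-0.035,0,0,0,1],[0,0,0,0,0.12,0,1],[0,0,0,0,0.12,0,1],[0,0,0,0,0.12,0,1]]'
python3 -m inch '[[0,0,0,0,0.12,0,1],[0,0,0,0,0.12,0,1],[0,0,0,0,0,0,1]]'
python3 -c "
from h import *
need([.5458,-.0344,.2838],-.202,.611)"
```

```text
clock: 10.9
position: [0.6009, -0.3275, 0.2292]
tool_rot: [3.141, -0.006, -0.203]
force: [1.0, -1.0, -1.4]
grip_width: 0.0523
finger_force: 37.4
clock: 11.4
position: [0.6007, -0.3275, 0.3081]
tool_rot: [3.14, -0.372, -0.203]
force: [1.0, -1.3, -2.1]
grip_width: 0.0525
finger_force: 37.5
clock: 11.7
position: [0.5978, -0.328, 0.3058]
tool_rot: [3.14, -0.606, -0.205]
force: [-1.0, 0.4, -2.5]
grip_width: 0.0528
finger_force: 37.5
at [ 0.5978 -0.328   0.3058] [ 3.14  -0.606 -0.205] F [-1.   0.4 -2.5] w 0.0528 t 11.7
 turn [ 0.003  0.005 -0.002]  shift now [-0.1035 -0.2768 -0.0454]  shift after turn [-0.1026 -0.2772 -0.045 ]
```

```bash
python3 -m inch '[[0,-0.035,-0.02,0,0,0,1],[-0.01,-0.04,-0.02,0,0,0,1],[-0.02,-0.04,-0.005,0,0,0,1],[-0.025,-0.04,0,0,0,0,1],[-0.025,-0.04,0,0,0,0,1]]'
python3 -m inch '[[-0.02,-0.04,0,0,0,0,1],[-0.003,-0.042,0,0,0,0,1],[0,0,0,0,0,0,1],[0,0,0,0,0,0,1]]'
python3 - <<'E'
from h import *
need([.5458,-.0344,.2838],-.202,.611)
a=grab_frame("scene"); b=grab_frame("top")
for n in("scene","top"):
    for l in("peg_2_tip","cup_2"):
        for d in landmark_of(l,n)[:5]: print(n,l,np.round(d["xy"],1),round(d["score"],2))
s=telemetry.observe(); r=R.from_euler('xyz',s["tool_rot"]); m=s["position"]+r.apply([-.0015,0,.0334]); print("mouth",m,proj("scene",m),"tip",proj("scene",[.587,-.0429,.2359]))
save("p3.png",cv2.resize(a[130:230,230:330],(600,600),interpolation=cv2.INTER_CUBIC))
E
```

```text
clock: 12.2
position: [0.555, -0.1325, 0.3033]
tool_rot: [3.139, -0.603, -0.203]
force: [1.4, -1.6, -2.3]
grip_width: 0.0525
finger_force: 37.7
clock: 12.6
position: [0.556, -0.0702, 0.2935]
tool_rot: [3.136, -0.6, -0.201]
force: [0.3, -1.1, -1.5]
grip_width: 0.052
finger_force: 37.7
at [ 0.556  -0.0702  0.2935] [ 3.136 -0.6   -0.201] F [ 0.3 -1.1 -1.5] w 0.052 t 12.6
 turn [0.005 0.011 0.001]  shift now [-0.0196 -0.0331 -0.0018]  shift after turn [-0.0197 -0.0331 -0.0019]
scene peg_2_tip [294.5 170.4] 0.57
scene cup_2 [407.8 303.6] 0.91
scene cup_2 [280.9 184.9] 0.9
scene cup_2 [277.1 156.2] 0.9
scene cup_2 [427.9 258.4] 0.69
scene cup_2 [394.8 269.6] 0.65
top peg_2_tip [347.8 183.6] 0.89
top cup_2 [405.3 203.8] 0.84
top cup_2 [228.5 249.4] 0.82
top cup_2 [189.4 231.5] 0.81
top cup_2 [218.5 297.1] 0.71
mouth [ 0.57218926 -0.0764344   0.26395539] [np.float64(289.65250800307547), np.float64(151.16636927289193)] tip [np.float64(292.08143179732133), np.float64(169.23366134558898)]
```

View pics/p3.png

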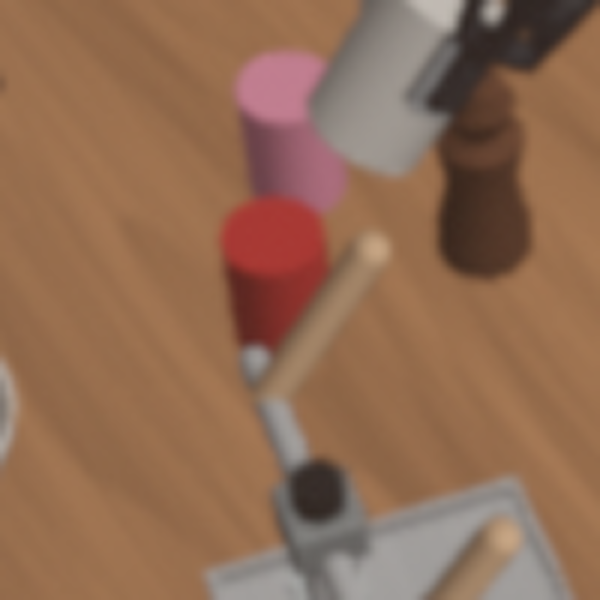

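```bash
python3 -m inch '[[-0.01,-0.016,0,0.005,0.011,0,1],[-0.01,-0.016,-0.002,0,0,0,1],[0,0,0,0,0,0,1],[0,0,0,0,0,0,1]]'
cat >> h.py <<'E'
def cupview(name,off,tip,box,k=6):
    """draw the cup as expected in the grip (mouth centre at tool offset off) and the peg over the scene picture"""
    s=telemetry.observe(); r=R.from_euler('xyz',s["tool_rot"]); im=grab_frame("scene"); x0,y0,w=box
    c=cv2.resize(im[y0:y0+w,x0:x0+w],(w*k,w*k),interpolation=cv2.INTER_CUBIC)
    a=np.linspace(0,2*np.pi,60); T=lambda p:np.array([(np.array(proj("scene",q))-[x0,y0])*k for q in p]).astype(np.int32)
    for z,col in((0,(0,255,0)),(-.075,(0,255,255))):
        ring=np.c_[.027*np.cos(a),.027*np.sin(a),0*a+z]+off
        cv2.polylines(c,[T(s["position"]+r.apply(ring))],True,col,1)
    yw=-.202; u=np.array([-.574*np.cos(yw),-.574*np.sin(yw),.819])
    cv2.polylines(c,[T([tip,np.array(tip)-.1*u])],False,(255,0,255),1); save(name,c)
E
python3 - <<'E'
from h import *
need([.5458,-.0344,.2838],-.202,.611)
cupview("p4.png",[-.0015,0,.0334],[.587,-.0429,.2359],(230,100,100))
E
```

```text
clock: 13.3
position: [0.5483, -0.0472, 0.2845]
tool_rot: [-3.142, -0.609, -0.202]
force: [-0.0, 0.0, -0.6]
grip_width: 0.0528
finger_force: 37.8
at [ 0.5483 -0.0472  0.2845] [-3.142 -0.609 -0.202] F [-0.   0.  -0.6] w 0.0528 t 13.3
 turn [-0.     0.002  0.   ]  shift now [-0.0045 -0.0121 -0.0023]  shift after turn [-0.0045 -0.0121 -0.0023]
```

View pics/p4.png

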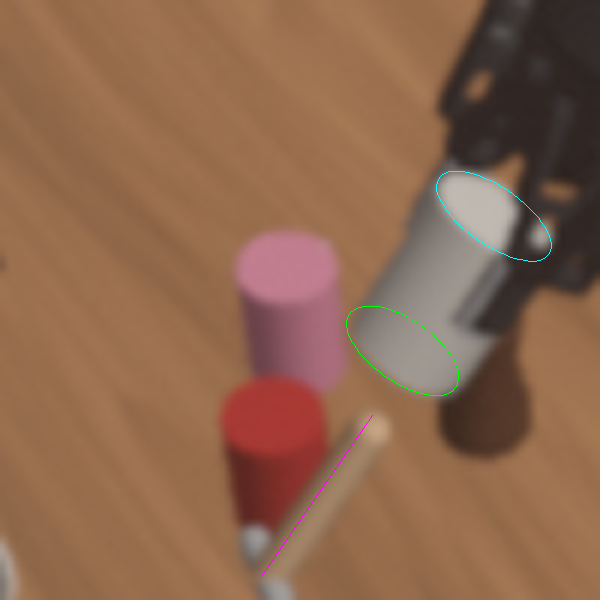

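The overlay (green: expected mouth, cyan: closed end, magenta: peg) shows the peg within about 3 mm. The cup has pivoted about 6° towards vertical in the grip, with its mouth at crop (425,352) against the drawn (403,351). I grip harder and tilt 0.09 more to bring it parallel to the peg.

```bash
python3 -m inch '[[-0.0015,-0.012,-0.002,0,0,0,1],[0,0,0,0,0.09,0,1],[0,0,0,0,0,0,1],[0,0,0,0,0,0,1]]' 70
python3 - <<'E'
from h import *
need([.5458,-.0344,.2838],-.202,.70)
cupview("p5.png",[-.0045,0,.0334],[.587,-.0429,.2359],(230,100,100))
E
```

```text
clock: 13.75
position: [0.5489, -0.0383, 0.2852]
tool_rot: [3.138, -0.62, -0.201]
force: [0.0, 0.3, -1.7]
grip_width: 0.0521
finger_force: 73.1
at [ 0.5489 -0.0383  0.2852] [ 3.138 -0.62  -0.201] F [ 0.   0.3 -1.7] w 0.0521 t 13.75
 turn [0.003 0.08  0.001]  shift now [-0.0039 -0.0032 -0.0011]  shift after turn [-0.0038 -0.0032 -0.0014]
```

View pics/p5.png

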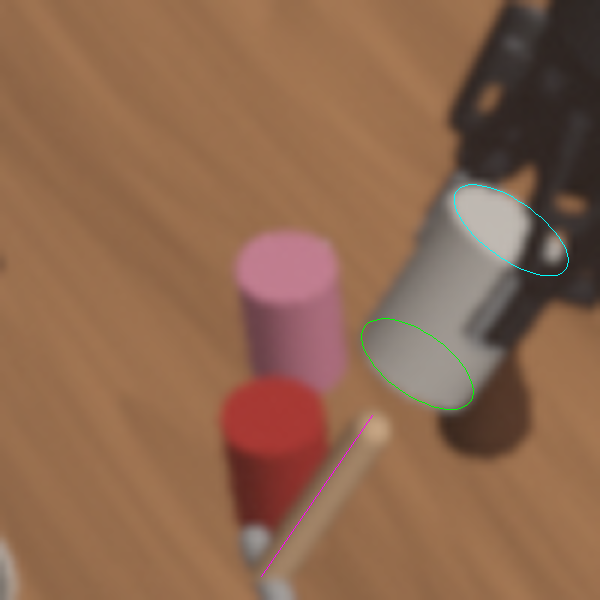

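```bash
python3 -m inch '[[0,0,0,0,0.05,0,1],[0,0,0,0,0,0,1],[0,0,0,0,0,0,1]]'
python3 -c "
from h import *
need([.5458,-.0344,.2838],-.202,.70); print(telemetry.observe()['qpos'])"
```

```text
clock: 14.1
position: [0.5492, -0.0385, 0.2847]
tool_rot: [3.137, -0.631, -0.2]
force: [-0.4, 0.7, -1.4]
grip_width: 0.0517
finger_force: 73.1
at [ 0.5492 -0.0385  0.2847] [ 3.137 -0.631 -0.2  ] F [-0.4  0.7 -1.4] w 0.0517 t 14.1
 turn [0.004 0.069 0.002]  shift now [-0.0038 -0.0033 -0.0017]  shift after turn [-0.0037 -0.0033 -0.002 ]
[-0.72008895  0.11677834  0.60719732  2.27012736  0.65957824  0.22065207
 -2.51494833]
```

Joint 7 sits at its limit (-2.515). A half turn about the tool axis gives the same grasp, so I try which way frees it.

```bash
python3 -m inch '[[0,0,0,0,0,0.14,1],[0,0,0,0,0,0.14,1]]'
python3 -c "
from h import *
print(telemetry.observe()['qpos'])"
```

```text
clock: 14.3
position: [0.5489, -0.0398, 0.2842]
tool_rot: [-2.966, -0.608, -0.51]
force: [0.5, 0.0, -1.8]
grip_width: 0.0522
finger_force: 73.0
[-0.95825056  0.14746769  0.89249651  2.27706059  0.39529068  0.18195095
 -2.5004826 ]
```

```bash
python3 -m inch '[[0,0,0,0,0,-0.14,1],[0,0,0,0,0,-0.14,1],[0,0,0,0,0,-0.14,1],[0,0,0,0,0,-0.14,1],[0,0,0,0,0,-0.14,1]]'
python3 -c "
from h import *
print(telemetry.observe()['qpos'])"
```

```text
clock: 14.8
position: [0.549, -0.0389, 0.2842]
tool_rot: [2.826, -0.555, 0.347]
force: [0.1, -1.3, -2.4]
grip_width: 0.0522
finger_force: 73.3
[-0.79657353  0.1241868   0.69705512  2.27240295  0.59370266  0.20883398
 -1.98993214]
```

```bash
python3 -m inch '[[0,0,0,0,0,-0.14,1],[0,0,0,0,0,-0.14,1],[0,0,0,0,0,-0.14,1],[0,0,0,0,0,-0.14,1],[0,0,0,0,0,-0.14,1]]'
python3 -m inch '[[0,0,0,0,0,-0.14,1],[0,0,0,0,0,-0.14,1],[0,0,0,0,0,-0.14,1],[0,0,0,0,0,-0.14,1],[0,0,0,0,0,-0.14,1]]' >/dev/null
python3 -m inch '[[0,0,0,0,0,-0.14,1],[0,0,0,0,0,-0.14,1],[0,0,0,0,0,-0.14,1],[0,0,0,0,0,-0.14,1],[0,0,0,0,0,-0.14,1]]' >/dev/null
python3 -m inch '[[0,0,0,0,0,-0.14,1],[0,0,0,0,0,-0.14,1],[0,0,0,0,0,-0.14,1],[0,0,0,0,0,0,1]]' >/dev/null
python3 -c "
from h import *
need([.5472,-.035,.2838],-.202+np.pi,-.611);need([.5472,-.035,.2838],-.202+np.pi,-.70); print(telemetry.observe()['qpos'])"
```

```text
clock: 15.3
position: [0.549, -0.039, 0.2843]
tool_rot: [2.551, -0.235, 1.028]
force: [-0.7, -0.7, -1.9]
grip_width: 0.0523
finger_force: 73.3
at [ 0.549  -0.0391  0.2844] [3.026 0.621 2.736] F [-0.7 -0.2 -1.6] w 0.0523 t 16.7
 turn [-0.003  0.02  -0.165]  shift now [ 0.003   0.0032 -0.0011]  shift after turn [ 0.0025  0.0037 -0.001 ]
at [ 0.549  -0.0391  0.2844] [3.026 0.621 2.736] F [-0.7 -0.2 -1.6] w 0.0523 t 16.7
 turn [-0.01  -0.069 -0.165]  shift now [ 0.003   0.0032 -0.0011]  shift after turn [ 0.0024  0.0037 -0.0012]
[-0.35727215  0.10680122  0.20614804  2.25631012  0.8151345   0.26518745
  0.30496678]
```

```bash
python3 -m inch '[[0.001,0.002,0,0,-0.035,-0.083,1],[0.001,0.002,0,0,-0.035,-0.083,1],[0,0,0,0,0,0,1]]'
cat >> h.py <<'E'
def fitcup(ignore_tip=None):
    from scipy.optimize import differential_evolution
    s=telemetry.observe(); r=R.from_euler('xyz',s["tool_rot"]); im=grab_frame("scene").astype(int)
    v=im.max(2); sat=v-im.min(2); c=np.array(proj("scene",s["position"])).astype(int)
    win=np.zeros(v.shape,bool); win[c[1]-32:c[1]+32,c[0]-32:c[0]+32]=1
    white=(v>85)&(sat<.2*v)&win; brown=(sat>.3*v)&(v>70)&win
    n,lab,st,_=cv2.connectedComponentsWithStats(white.astype(np.uint8)); white=lab==1+np.argmax(st[1:,4])
    a=np.linspace(0,2*np.pi,40)
    def cost(q):
        t=r*R.from_rotvec([q[2],q[3],0])
        pts=[s["position"]+r.apply([q[0],q[1],-.015])+t.apply([.027*np.cos(b),.027*np.sin(b),.015+q[4]-z]) for z in(0,.075) for b in a]
        h=cv2.convexHull(np.array([[np.array(proj("scene",p))*16] for p in pts]).astype(np.int32))
        m=np.zeros(v.shape,np.uint8); cv2.fillConvexPoly(m,h,1,shift=4); m=m>0
        return (white&~m).sum()+(brown&m).sum()
    S=differential_evolution(cost,[(-.012,.012),(-.003,.003),(-.03,.03),(-.25,.25),(.028,.038)],maxiter=25,popsize=8,seed=1,polish=False)
    print("white px",white.sum(),"cost",S.fun,"dx,dy,rx,ry,mouth z",S.x.round(4)); return S.x
E
python3 - <<'E'
from h import *
fitcup(); need([.5472,-.035,.2838],-.202+np.pi,-.611); print(telemetry.observe()['qpos'])
E
```

```text
clock: 17.0
position: [0.5484, -0.0348, 0.2831]
tool_rot: [3.14, 0.695, 2.92]
force: [-0.0, 0.4, -1.9]
grip_width: 0.0523
finger_force: 73.1Traceback (most recent call last):
    calc_energies = list(
        self._mapwrapper(self.func, parameters_pop[0:S])
    )
    return self.f(x, *self.args)
           ~~~~~~^^^^^^^^^^^^^^^
  File "h.py", line 44, in cost
    h=cv2.convexHull(np.array([[np.array(proj("scene",p))*16] for p in pts]).astype(np.int32))
                                         ~~~~^^^^^^^^^^^
  File "h.py", line 11, in proj
    f,cx,cy,P=cam(n); q=P[:3,:3].T@(np.array(p)-P[:3,3]); return [cx+f*q[0]/q[2],cy+f*q[1]/q[2]]
              ~~~^^^
  File "h.py", line 5, in cam
    c=calibration(n); f=200/np.tan(np.radians(c["fovy"])/2); return f,c["cx"],c["cy"],np.array(c["pose"])
ValueError: time passes only in moves, steps and waits

The above exception was the direct cause of the following exception:

Traceback (most recent call last):
  File "h.py", line 47, in fitcup
    S=differential_evolution(cost,[(-.012,.012),(-.003,.003),(-.03,.03),(-.25,.25),(.028,.038)],maxiter=25,popsize=8,seed=1,polish=False)
RuntimeError: The map-like callable must be of the form f(func, iterable), returning a sequence of numbers the same length as 'iterable'
```

Too many calibration calls; I cache it.

```bash
sed -i 's/^def cam(n):/import functools\n@functools.cache\ndef cam(n):/' h.py
python3 - <<'E'
from h import *
fitcup(); need([.5472,-.035,.2838],-.202+np.pi,-.611); print(telemetry.observe()['qpos'])
E
```

```text
white px 677 cost 17.0 dx,dy,rx,ry,mouth z [ 0.0009 -0.0028  0.0013  0.0043  0.0323]
at [ 0.5487 -0.0349  0.2834] [3.135 0.693 2.913] F [ 0.1 -0.7 -0.9] w 0.0523 t 17.1
 turn [-0.01   0.082 -0.021]  shift now [ 0.0008 -0.0004 -0.0013]  shift after turn [ 0.0009 -0.0004 -0.0012]
[-0.46447578  0.10463717  0.28456678  2.30948634  1.22844873  0.24242087
  0.01120665]
```

```bash
sed -i 's/def fitcup(ignore_tip=None):/def fitcup(prof=None):/; s/    S=differential_evolution(cost/    for f in prof or []:\n        S=differential_evolution(lambda q:cost([q[0],q[1],0,f,q[2]]),[(-.012,.012),(-.003,.003),(.026,.042)],maxiter=15,popsize=8,seed=1,polish=False); print(f,S.fun,S.x.round(4))\n    if prof: return\n&/' h.py
python3 - <<'E'
from h import *
fitcup([-.15,-.1,-.05,0,.05,.1,.15])
E
```

```text
-0.15 43.0 [ 0.0039 -0.0027  0.035 ]
-0.1 32.0 [ 0.0029 -0.0029  0.0333]
-0.05 26.0 [ 0.0023 -0.0008  0.0333]
0 17.0 [ 0.0006 -0.0017  0.0327]
0.05 19.0 [ 0.0002 -0.003   0.0323]
0.1 24.0 [-0.001  -0.0011  0.0319]
0.15 39.0 [-0.0014 -0.0019  0.0337]
```

```bash
cat >> h.py <<'E'
def rel(tip,mz=.0327,dx=0.):
    """peg-frame position of the cup mouth: lean-plane down offset, lateral (+y stand), along peg from tip"""
    yw=-.202; s=telemetry.observe(); r=R.from_euler('xyz',s["tool_rot"]); c,n=np.cos(yw),np.sin(yw)
    u=np.array([-.574*c,-.574*n,.819]); d=np.array([-.819*c,-.819*n,-.574]); y=np.array([-n,c,0]); M=np.array([d,y,u])
    for nm,p in(("mouth",[dx,0,mz]),("floor",[dx,0,mz-.071])): print(nm,"down,lat,along",(M@(s["position"]+r.apply(p)-tip)).round(4))
    print("peg axes (down,lat,up-peg) in tool frame",[r.inv().apply(v).round(3) for v in M],"F(d,y,u)",(M@s["force"]).round(1),"t",s["clock"])
E
python3 -m inch '[[0,0,0,0,0.04,-0.02,1],[0,0,0,0,0,0,1]]'
python3 - <<'E'
from h import *
rel([.5855,-.0416,.2359])
E
```

```text
clock: 17.35
position: [0.5492, -0.0357, 0.2838]
tool_rot: [-3.133, 0.665, 2.934]
force: [1.3, 0.0, -2.4]
grip_width: 0.052
finger_force: 73.1
mouth down,lat,along [ 0.0008 -0.0019  0.0277]
floor down,lat,along [ 0.0046 -0.0011  0.0986]
peg axes (down,lat,up-peg) in tool frame [array([ 0.999, -0.005, -0.054]), array([ 0.004,  1.   , -0.012]), array([-0.054, -0.012, -0.999])] F(d,y,u) [ 0.4  0.3 -2.7] t 17.35
```

```bash
python3 -m inch '[[0.004,0.002,0,0,0,0,1],[0.001,0,0.02,0,0,0,1],[0.001,0,0.02,0,0,0,1],[0,0,0,0,0,0,1]]'
python3 -c "
from h import *
rel([.5855,-.0416,.2359])"
```

```text
clock: 17.75
position: [0.5688, -0.0384, 0.2468]
tool_rot: [-3.131, 0.664, 2.936]
force: [-1.3, -0.5, -1.1]
grip_width: 0.0521
finger_force: 73.5
mouth down,lat,along [ 0.0059 -0.0007 -0.014 ]
floor down,lat,along [0.0097 0.0003 0.0569]
peg axes (down,lat,up-peg) in tool frame [array([ 0.999, -0.004, -0.053]), array([ 0.003,  1.   , -0.013]), array([-0.053, -0.013, -0.999])] F(d,y,u) [ 1.6 -0.8 -0.2] t 17.75
```

```bash
python3 -m inch '[[0.001,0,0.02,0,0,0,1],[0.001,0,0.02,0,0,0,1],[0,0,0,0,0,0,1]]'
python3 -m inch '[[0,0,0.008,0,0,0,1],[0,0,0,0,0,0,1]]'
python3 -c "
from h import *
rel([.5855,-.0416,.2359])"
```

```text
clock: 18.05
position: [0.59, -0.0438, 0.2167]
tool_rot: [-3.129, 0.665, 2.936]
force: [-0.2, -1.1, -0.4]
grip_width: 0.052
finger_force: 73.6
clock: 18.25
position: [0.5944, -0.0448, 0.2118]
tool_rot: [-3.129, 0.666, 2.936]
force: [0.1, 0.0, -1.5]
grip_width: 0.0526
finger_force: 73.6
mouth down,lat,along [ 0.0044 -0.0019 -0.0577]
floor down,lat,along [ 0.0083 -0.0008  0.0131]
peg axes (down,lat,up-peg) in tool frame [array([ 0.999, -0.003, -0.055]), array([ 0.003,  1.   , -0.014]), array([-0.055, -0.014, -0.999])] F(d,y,u) [ 0.8  0.1 -1.3] t 18.25
```

```bash
python3 -m inch '[[0,0,0.006,0,0,0,1],[0,0,0.004,0,0,0,1],[0,0,0,0,0,0,1]]'
python3 -m inch '[[0,0,0.002,0,0,0,1],[0,0,0,0,0,0,1]]'
python3 -c "
from h import *
rel([.5855,-.0416,.2359])"
```

```text
clock: 18.55
position: [0.6005, -0.0458, 0.2038]
tool_rot: [-3.129, 0.666, 2.938]
force: [-0.3, 0.1, -1.8]
grip_width: 0.0525
finger_force: 73.6
clock: 18.75
position: [0.6019, -0.0459, 0.2021]
tool_rot: [-3.129, 0.666, 2.939]
force: [-0.1, -0.6, -2.1]
grip_width: 0.0524
finger_force: 73.6
mouth down,lat,along [ 0.0038 -0.0014 -0.0701]
floor down,lat,along [ 0.0077 -0.0004  0.0008]
peg axes (down,lat,up-peg) in tool frame [array([ 0.999, -0.001, -0.055]), array([ 0.001,  1.   , -0.013]), array([-0.055, -0.013, -0.999])] F(d,y,u) [ 1.2 -0.6 -1.8] t 18.75
```

```bash
python3 -m inch '[[0,0,0.0015,0,0,0,1],[0,0,0,0,0,0,1]]'
python3 -m inch '[[0,0,0.0015,0,0,0,1],[0,0,0,0,0,0,1]]'
python3 -m inch '[[0,0,0.001,0,0,0,1],[0,0,0,0,0,0,1]]'
python3 -c "
from h import *
rel([.5855,-.0416,.2359])"
```

```text
clock: 18.95
position: [0.6024, -0.046, 0.2006]
tool_rot: [-3.129, 0.666, 2.939]
force: [-7.3, 2.2, 4.1]
grip_width: 0.0519
finger_force: 74.7
clock: 19.15
position: [0.6026, -0.0461, 0.1989]
tool_rot: [-3.129, 0.664, 2.939]
force: [-14.3, 3.1, 4.1]
grip_width: 0.0519
finger_force: 75.1
clock: 19.35
position: [0.6027, -0.0461, 0.1978]
tool_rot: [-3.129, 0.663, 2.939]
force: [-18.2, 3.1, 4.4]
grip_width: 0.0525
finger_force: 75.4
mouth down,lat,along [ 0.0057 -0.0014 -0.0741]
floor down,lat,along [ 0.0094 -0.0005 -0.0032]
peg axes (down,lat,up-peg) in tool frame [array([ 0.999, -0.001, -0.052]), array([ 0.   ,  1.   , -0.013]), array([-0.052, -0.013, -0.999])] F(d,y,u) [12.6 -0.6 14.2] t 19.35
```

```bash
python3 -m inch '[[0.003,0,-0.002,0,0,0,1],[0,0,0,0,0,0,1]]'
python3 -m inch '[[0,0,0,0,0,0,0.3],[0,0,0,0,0,0,0.2],[0,0,0,0,0,0,0.1],[0,0,0,0,0,0,0.05],[0,0,0,0,0,0,0.05]]'
python3 -m inch '[[-0.001,0,-0.025,0,0,0,0.05],[-0.002,0,-0.03,0,0,0,0.05],[-0.002,0,-0.035,0,0,0,0.05],[0,0,-0.035,0,0,0,0.05],[0,0,0,0,0,0,0]]'
python3 - <<'E'
from h import *
need([.4508,.2365,.15],-.202+np.pi)
im=grab_frame("scene")
for l in("cup_2","cup_2_floor","peg_2_tip"):
    for d in landmark_of(l,"scene")[:7]: print(l,np.round(d["xy"],1),round(d["score"],2))
u=np.array([-.562,.115,.819]); t=np.array([.5855,-.0416,.2359]); print("floor exp",proj("scene",t),"mouth exp",proj("scene",t-.071*u),telemetry.observe()['qpos'])
E
```

```text
clock: 19.55
position: [0.6005, -0.0457, 0.1985]
tool_rot: [-3.129, 0.666, 2.939]
force: [0.0, 0.5, -2.0]
grip_width: 0.0525
finger_force: 73.7
clock: 20.05
position: [0.6009, -0.0458, 0.1985]
tool_rot: [-3.129, 0.666, 2.939]
force: [-0.6, 0.1, 0.2]
grip_width: 0.0812
finger_force: 0.0
clock: 20.55
position: [0.5506, -0.0355, 0.2755]
tool_rot: [-3.12, 0.676, 2.94]
force: [0.5, 0.8, -0.1]
grip_width: 0.0856
finger_force: 0.0
at [ 0.5506 -0.0355  0.2755] [-3.12   0.676  2.94 ] F [ 0.5  0.8 -0.1] w 0.0856 t 20.55
 turn [-0.021  0.676 -0.007]  shift now [ 0.1973  0.2465 -0.0026]  shift after turn [0.1524 0.2464 0.1255]
cup_2 [394.1 269.2] 0.97
cup_2 [278.2 158.8] 0.89
cup_2 [425.3 260.5] 0.76
cup_2 [407.4 304.3] 0.73
cup_2 [286.8 331.2] 0.73
cup_2 [284.3 190. ] 0.58
cup_2 [278.  184.6] 0.57
cup_2_floor [433.  245.9] 0.74
cup_2_floor [412.6 292.3] 0.6
cup_2_floor [397.5 255.9] 0.58
floor exp [np.float64(292.85391827448376), np.float64(169.30685686890052)] mouth exp [np.float64(279.55952497863876), np.float64(188.66492040599312)] [-0.43734868  0.13303983  0.25917277  2.29880997  1.20968956  0.24633573
  0.04648436]
```

```bash
python3 -m inch '[[0,0,-0.03,0,0.11,0,0],[0,0,-0.01,0,0.11,0,0],[0.01,0.03,0,0,0.11,0,0],[0.015,0.04,0,0,0.11,0,0],[0.02,0.04,0,0,0.11,0,0]]'
python3 -m inch '[[0.02,0.04,0,0,0.11,0,0],[0.02,0.04,0,0,0,0,0],[0.02,0.04,0,0,0,0,0],[0,0,0,0,0,0,0]]'
python3 -c "
from h import *
need([.4508,.2365,.15],-.202+np.pi);print(telemetry.observe()['qpos'])"
```

```text
clock: 21.25
position: [0.5361, 0.0627, 0.2624]
tool_rot: [-3.094, 0.299, 2.911]
force: [0.7, -0.8, 0.1]
grip_width: 0.0854
finger_force: 0.0
clock: 21.65
position: [0.507, 0.1967, 0.2418]
tool_rot: [-3.094, 0.192, 2.913]
force: [0.7, 0.3, 0.3]
grip_width: 0.0855
finger_force: 0.0
at [0.507  0.1967 0.2418] [-3.094  0.192  2.913] F [0.7 0.3 0.3] w 0.0855 t 21.65
 turn [-0.05   0.192 -0.031]  shift now [0.0801 0.0297 0.0766]  shift after turn [0.063  0.0277 0.0918]
[-0.55363903  0.32363382 -0.03794421  1.91027978  0.25239076  0.82603633
  0.58453572]
```

```bash
python3 -m inch '[[0,0,0,-0.025,0.096,-0.015,0],[0,0,0,-0.025,0.096,-0.015,0],[0.03,0.014,0,0,0,0,0],[0.03,0.013,0,0,0,0,0],[0,0,0,0,0,0,0]]'
python3 -c "
from h import *
need([.4508,.2365,.03],-.202+np.pi)"
```

```text
clock: 22.15
position: [0.453, 0.2317, 0.2428]
tool_rot: [-3.141, 0.0, 2.935]
force: [0.5, 0.2, -0.5]
grip_width: 0.0858
finger_force: 0.0
at [0.453  0.2317 0.2428] [-3.141  0.     2.935] F [ 0.5  0.2 -0.5] w 0.0858 t 22.15
 turn [-0.     0.    -0.005]  shift now [0.0032 0.0043 0.2128]  shift after turn [0.0031 0.0043 0.2128]
```

```bash
python3 -m inch '[[0.003,0.004,0.03,0,0,0,0],[0,0,0.04,0,0,0,0],[0,0,0.04,0,0,0,0],[0,0,0,0,0,0,0]]'
python3 -c "
from h import *
need([.4508,.2365,.03],-.202+np.pi)"
```

```text
clock: 22.55
position: [0.4513, 0.2331, 0.1294]
tool_rot: [-3.137, -0.004, 2.932]
force: [-0.7, -0.3, 0.9]
grip_width: 0.0854
finger_force: 0.0
at [0.4513 0.2331 0.1294] [-3.137 -0.004  2.932] F [-0.7 -0.3  0.9] w 0.0854 t 22.55
 turn [-0.005 -0.004 -0.007]  shift now [0.0009 0.0037 0.0994]  shift after turn [0.0012 0.0032 0.0994]
```

```bash
python3 -m inch '[[0.001,0.0035,0.025,-0.005,-0.004,-0.007,0],[0,0,0.025,0,0,0,0],[0,0,0.025,0,0,0,0],[0,0,0.023,0,0,0,0],[0,0,0,0,0,0,0]]'
python3 -m inch '[[0,0,-0.001,0,0,0,0.6],[0,0,-0.001,0,0,0,1],[0,0,-0.001,0,0,0,1],[0,0,0,0,0,0,1],[0,0,0,0,0,0,1]]' 70
python3 -c "
from h import *
need([.4508,.2365,.03],-.202+np.pi)"
```

```text
clock: 23.05
position: [0.4531, 0.2386, 0.0349]
tool_rot: [3.137, 0.004, 2.94]
force: [0.3, 1.1, 1.6]
grip_width: 0.0854
finger_force: 0.0
clock: 23.55
position: [0.454, 0.2396, 0.0401]
tool_rot: [3.134, 0.007, 2.94]
force: [-2.2, -2.7, 15.2]
grip_width: 0.0522
finger_force: 74.4
at [0.454  0.2396 0.0401] [3.134 0.007 2.94 ] F [-2.2 -2.7 15.2] w 0.0522 t 23.55
 turn [0.008 0.007 0.   ]  shift now [ 0.0025 -0.0037  0.0101]  shift after turn [ 0.0025 -0.0036  0.0101]
```

```bash
python3 -m inch '[[0,0,-0.02,0,0,0,1],[0,0,-0.04,0,0,0,1],[0,0,-0.045,0,0,0,1],[0,0,-0.045,0,0,0,1],[0,0,-0.045,0,0,0,1]]'
python3 -m inch '[[0,0,-0.045,0,0,0,1],[0,0,-0.03,0,-0.06,0,1],[0,0,0,0,-0.11,0,1],[0,0,0,0,-0.11,0,1],[0,0,0,0,-0.11,0,1]]'
python3 -m inch '[[0,0,0,0,-0.11,0,1],[0,0,0,0,-0.11,0,1],[0,0,0,0,0,0,1]]'
python3 -c "
from h import *
need([.576,.1238,.2909],-.202+np.pi,-.62);print(telemetry.observe()['qpos'])"
```

```text
clock: 24.05
position: [0.4516, 0.2381, 0.2364]
tool_rot: [3.134, 0.006, 2.94]
force: [1.2, 0.5, -0.8]
grip_width: 0.0518
finger_force: 73.5
clock: 24.55
position: [0.4515, 0.2382, 0.3102]
tool_rot: [3.131, 0.4, 2.937]
force: [1.0, -0.4, -1.8]
grip_width: 0.0517
finger_force: 73.6
clock: 24.85
position: [0.45, 0.2384, 0.3086]
tool_rot: [3.134, 0.612, 2.938]
force: [-1.0, -1.0, -1.2]
grip_width: 0.0519
finger_force: 73.5
at [0.45   0.2384 0.3086] [3.134 0.612 2.938] F [-1.  -1.  -1.2] w 0.0519 t 24.85
 turn [ 0.006 -0.008 -0.001]  shift now [-0.1098 -0.0875  0.0981]  shift after turn [-0.1089 -0.087   0.0995]
[-0.84269376  0.10629943 -0.12448591  2.16160956  0.84733351  0.79875109
 -0.18251085]
```

```bash
python3 -m inch '[[-0.024,-0.022,0.014,0,-0.008,0,1],[-0.0275,-0.022,0.0245,0,0,0,1],[-0.0275,-0.022,0.0245,0,0,0,1],[-0.0275,-0.022,0.0245,0,0,0,1],[0,0,0,0,0,0,1]]'
python3 -m inch '[[0,0,0,0,0,0,1]]'
python3 - <<'E'
from h import *
need([.576,.1238,.2909],-.202+np.pi,-.62)
fitcup([-.1,-.05,0,.05,.1]); rel([.6187,.115,.2359],.040)
E
```

```text
clock: 25.35
position: [0.5715, 0.1184, 0.2987]
tool_rot: [3.136, 0.617, 2.929]
force: [-1.0, 1.4, -1.0]
grip_width: 0.0521
finger_force: 73.5
clock: 25.45
position: [0.5692, 0.1225, 0.2987]
tool_rot: [3.134, 0.616, 2.933]
force: [-0.6, 0.2, -0.0]
grip_width: 0.0519
finger_force: 73.5
at [0.5692 0.1225 0.2987] [3.134 0.616 2.933] F [-0.6  0.2 -0. ] w 0.0519 t 25.45
 turn [ 0.003 -0.004 -0.005]  shift now [-0.0007  0.0026  0.01  ]  shift after turn [-0.0007  0.0026  0.01  ]
-0.1 52.0 [ 0.0088 -0.0027  0.04  ]
-0.05 41.0 [ 0.0066 -0.0027  0.0404]
0 40.0 [ 0.006  -0.0026  0.0409]
0.05 38.0 [ 0.0038 -0.0016  0.0392]
0.1 40.0 [ 0.0043 -0.0029  0.041 ]
mouth down,lat,along [ 0.0052 -0.0014  0.0405]
floor down,lat,along [ 0.0056 -0.0017  0.1115]
peg axes (down,lat,up-peg) in tool frame [array([ 1.   , -0.004, -0.005]), array([0.004, 1.   , 0.005]), array([-0.005,  0.005, -1.   ])] F(d,y,u) [ 0.8  0.2 -0.7] t 25.5
```

```bash
python3 -m inch '[[-0.004,0.0025,0.01,0,-0.03,0,1],[0,0,0.02,0,0,0,1],[0,0,0.02,0,0,0,1],[0,0,0.02,0,0,0,1],[0,0,0,0,0,0,1]]'
python3 -c "
from h import *
rel([.6187,.115,.2359],.040,.0045)"
```

```text
clock: 26.0
position: [0.6134, 0.1181, 0.2433]
tool_rot: [3.136, 0.646, 2.937]
force: [-0.2, 0.1, -0.6]
grip_width: 0.052
finger_force: 73.6
mouth down,lat,along [ 0.0036  0.0021 -0.0308]
floor down,lat,along [0.0061 0.0018 0.0402]
peg axes (down,lat,up-peg) in tool frame [array([ 1.   , -0.002, -0.034]), array([0.002, 1.   , 0.004]), array([-0.034,  0.004, -1.   ])] F(d,y,u) [ 0.5  0.  -0.4] t 26.0
```

```bash
python3 -m inch '[[0.001,-0.001,0.015,0,0,0,1],[0.001,0,0.012,0,0,0,1],[0,0,0,0,0,0,1]]'
python3 -m inch '[[0,0,0.006,0,0,0,1],[0,0,0,0,0,0,1]]'
python3 -m inch '[[0,0,0.003,0,0,0,1],[0,0,0,0,0,0,1]]'
python3 -c "
from h import *
rel([.6187,.115,.2359],.040,.0045)"
```

```text
clock: 26.3
position: [0.6274, 0.1144, 0.2218]
tool_rot: [3.135, 0.647, 2.936]
force: [0.2, 1.3, -0.9]
grip_width: 0.0521
finger_force: 73.6
clock: 26.5
position: [0.6312, 0.1135, 0.2176]
tool_rot: [3.134, 0.648, 2.935]
force: [0.2, 0.2, -0.4]
grip_width: 0.0516
finger_force: 73.6
clock: 26.7
position: [0.633, 0.1129, 0.2149]
tool_rot: [3.134, 0.648, 2.935]
force: [-0.1, -0.2, -0.5]
grip_width: 0.052
finger_force: 73.6
mouth down,lat,along [ 0.0033  0.001  -0.0656]
floor down,lat,along [0.0059 0.0006 0.0053]
peg axes (down,lat,up-peg) in tool frame [array([ 0.999, -0.004, -0.036]), array([0.004, 1.   , 0.005]), array([-0.036,  0.005, -0.999])] F(d,y,u) [ 0.4 -0.2 -0.3] t 26.7
```

```bash
python3 -m inch '[[0,0,0.003,0,0,0,1],[0,0,0,0,0,0,1]]'
python3 -m inch '[[0,0,0.002,0,0,0,1],[0,0,0,0,0,0,1]]'
python3 -m inch '[[0,0,0.0015,0,0,0,1],[0,0,0,0,0,0,1]]'
python3 -c "
from h import *
rel([.6187,.115,.2359],.040,.0045)"
```

```text
clock: 26.9
position: [0.6348, 0.1124, 0.2122]
tool_rot: [3.134, 0.647, 2.935]
force: [0.6, 0.1, -1.2]
grip_width: 0.0519
finger_force: 73.6
clock: 27.1
position: [0.6359, 0.1122, 0.2106]
tool_rot: [3.134, 0.647, 2.935]
force: [-1.3, 0.4, -1.2]
grip_width: 0.0519
finger_force: 73.6
clock: 27.3
position: [0.6368, 0.112, 0.2094]
tool_rot: [3.134, 0.647, 2.935]
force: [-0.2, 0.6, -0.9]
grip_width: 0.0518
finger_force: 73.6
mouth down,lat,along [ 0.0032  0.0009 -0.0724]
floor down,lat,along [ 0.0058  0.0006 -0.0014]
peg axes (down,lat,up-peg) in tool frame [array([ 0.999, -0.003, -0.036]), array([0.004, 1.   , 0.005]), array([-0.036,  0.005, -0.999])] F(d,y,u) [ 0.8  0.6 -0.5] t 27.3
```

```bash
python3 -m inch '[[0,0,0.0015,0,0,0,1],[0,0,0,0,0,0,1]]'
python3 -m inch '[[0,0,0.0015,0,0,0,1],[0,0,0,0,0,0,1]]'
python3 -c "
from h import *
rel([.6187,.115,.2359],.040,.0045)"
```

```text
clock: 27.5
position: [0.6377, 0.1118, 0.2082]
tool_rot: [3.134, 0.647, 2.935]
force: [0.3, -0.1, -1.0]
grip_width: 0.0519
finger_force: 73.6
clock: 27.7
position: [0.6383, 0.1118, 0.207]
tool_rot: [3.134, 0.647, 2.935]
force: [-6.5, 0.7, 4.5]
grip_width: 0.052
finger_force: 74.8
mouth down,lat,along [ 0.0034  0.001  -0.0752]
floor down,lat,along [ 0.0059  0.0007 -0.0042]
peg axes (down,lat,up-peg) in tool frame [array([ 0.999, -0.003, -0.036]), array([0.003, 1.   , 0.005]), array([-0.036,  0.005, -0.999])] F(d,y,u) [ 2.7 -0.6  7.4] t 27.7
```

The floor touches the peg end (7 N along the peg). I ease off, release, and withdraw along the peg.

```bash
python3 -m inch '[[0.003,0,-0.001,0,0,0,1],[0,0,0,0,0,0,1]]'
python3 -m inch '[[0,0,0,0,0,0,0.3],[0,0,0,0,0,0,0.2],[0,0,0,0,0,0,0.1],[0,0,0,0,0,0,0.05],[0,0,0,0,0,0,0.05]]'
python3 -m inch '[[-0.001,0,-0.025,0,0,0,0.05],[-0.001,0,-0.03,0,0,0,0.05],[-0.001,0,-0.035,0,0,0,0.05],[0,0,-0.035,0,0,0,0.05],[0,0,-0.035,0,0,0,0]]'
python3 -m inch '[[0,0.02,-0.03,0,0.1,0,0],[0,0.045,-0.01,0,0.1,0,0],[0,0.045,0,0,0.1,0,0],[0,0.045,0,0,0,0,0],[0,0,0,0,0,0,0]]'
python3 - <<'E'
from h import *
a=grab_frame("scene"); b=grab_frame("top")
for n in("scene","top"):
    d=landmark_of("button_top",n)
    if d: print(n,d[0])
u=np.array([-.562,.115,.819])
for t in([.5855,-.0416,.2359],[.6187,.115,.2359]): print("floor/mouth exp",np.round(proj("scene",t),1),np.round(proj("scene",np.array(t)-.071*u),1),"top",np.round(proj("top",t),1))
save("p6.png",np.hstack([cv2.resize(a[130:280,220:370],(400,400),interpolation=cv2.INTER_CUBIC),cv2.resize(b[100:225,260:385],(400,400),interpolation=cv2.INTER_CUBIC)]))
need([.5,.2,.3])
E
```

```text
clock: 27.9
position: [0.6353, 0.1124, 0.206]
tool_rot: [3.134, 0.647, 2.935]
force: [-0.6, -0.2, -1.4]
grip_width: 0.0519
finger_force: 73.9
clock: 28.4
position: [0.6357, 0.1122, 0.2062]
tool_rot: [3.134, 0.647, 2.935]
force: [0.4, -0.1, -0.9]
grip_width: 0.0814
finger_force: 0.0
clock: 28.9
position: [0.5422, 0.1304, 0.3366]
tool_rot: [3.134, 0.647, 2.935]
force: [0.1, 0.9, 1.5]
grip_width: 0.0852
finger_force: 0.0
clock: 29.4
position: [0.5545, 0.2882, 0.3644]
tool_rot: [3.136, 0.361, 2.939]
force: [-1.0, -1.4, -1.5]
grip_width: 0.0853
finger_force: 0.0
top {'xy': [315.6, 150.8], 'score': 0.47}
floor/mouth exp [292.9 169.3] [279.6 188.7] top [345.1 184.1]
floor/mouth exp [315.  217.1] [299.7 236.5] top [267.6 167.4]
at [0.5544 0.2817 0.3655] [3.138 0.363 2.934] F [ 0.5 -0.8  0. ] w 0.0854 t 29.6
 turn [0. 0. 0.]  shift now [ 0.0573 -0.0913  0.0479]  shift after turn [ 0.0573 -0.0913  0.0479]
```

View pics/p6.png

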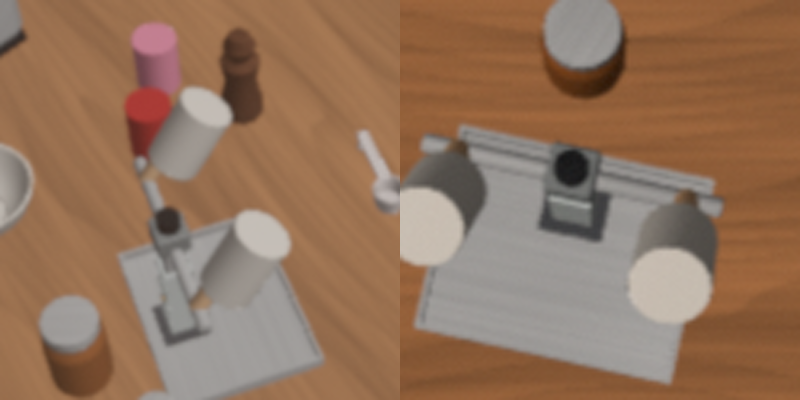

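The picture shows both tumblers on their pegs, closed ends outward, and the button still up. As a numeric check, I compare the closed ends' positions with the peg tips.

```bash
python3 - <<'E'
from h import *
yw=-.202;c,n=np.cos(yw),np.sin(yw); M=np.array([[-.819*c,-.819*n,-.574],[-n,c,0],[-.574*c,-.574*n,.819]])
for s,t,tip in(([296.9,172],[344.4,189.4],[.5855,-.0416,.2359]),([317.1,220],[267,171],[.6187,.115,.2359])):
    p,e=tri(s,t); print(p.round(4),round(e,4),"down,lat,along of closed end from tip",(M@(p-tip)).round(4))
E
```

```text
[ 0.5758 -0.0406  0.2207] 0.001 down,lat,along of closed end from tip [ 0.0167 -0.001  -0.0069]
[0.6136 0.1171 0.2228] 0.0016 down,lat,along of closed end from tip [ 0.012   0.0011 -0.0077]
```

```bash
python3 -c "
from workcell import bot; print(bot.job_done())"
```

```text
the job is handed in; nothing more can be done
None
```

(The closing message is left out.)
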